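# Open the ampoule dispenser's spring tray to its mark and hold it

## Task

I need an ampoule from the dispenser: first, with the tray still shut, turn its black selector knob so that the white pointer line aims at the green dot. Then pull the spring-loaded tray out by its orange handle until the white needle on its side stands over the red mark on the scale rail, and keep it there for me: finish while still holding the tray steady at the mark, because it springs shut if you let go. Leave the selector on green and do not disturb the bottles and other things on the table.

Things in the scene. Friction and masses are not known exactly. Their poses are not given: they have to be found in the camera images.
- dispenser: Fixed white ampoule dispenser; place and yaw vary. Origin on the table at the middle of its front face; x points from the front face back into the unit, y to its left seen from the robot, z up. Console 250 deep (x 0 to 250), 300 wide, flat top 65 above the table; a glazed magazine stands on its rear (x 165 to 250, full width, to 145 above the table). The tray leaves the front face at y = -75.
- selector_grip (a point): Where to grip the black knob: on its vertical axis, at x = 50, y = 85 of the dispenser, 93 above the table, 12 below the top of its grip bar. Its x axis lies along the bar; the white pointer points along -x. The bar is 42 long, 14 thick, spans 71 to 105 above the table, on a round skirt of 62 diameter.
- selector_aim (a point): Point 44 mm from the knob's axis in the direction of the knob's white pointer line, just above the dispenser's top: it lies over the centre of a dot when the pointer aims at that dot.
- selector (a joint): Knob angle, rad. 0: pointer to the front of the dispenser (its -x); grows clockwise seen from above; stops at -1.4 and 1.4. Light detents (under 0.1 N m) at -1.3, -0.65, 0, 0.65 and 1.3; let go near one, it settles within 0.05 of it. Starts near 0; each of the four other detents has a coloured dot.
- dot_green: Green dot, 14 in diameter, flat on the dispenser's top, 44 from the knob's axis, at one of the four detents other than 0; origin at its centre. Yellow, white and purple dots lie at the others; which is where varies.
- tray (a joint): How far the tray is pulled out of the front face, m, along the dispenser's -x: 0 shut, 0.13 at the stop. A spring always pulls it shut: about 3 N when shut, growing 0.45 N per 10 mm, plus slight friction; let go, it goes home.
- tray_handle (a point): Centre of the orange handle bar, 115 above the table, 8 in front of the front face when shut; moves with the tray. Bar 16 thick, 16 high, 80 long along the dispenser's y, standing 42 clear of the console's top on two uprights (12 x 8) 36 either side of the centre: pinch it from above, front to back. Axes as the dispenser's.
- tray_needle (a point): Middle of the white needle that sticks out from the right side of the tray front, 4 thick, over the scale rail, 48 above the table. Same x (of the dispenser) as the handle bar; moves with the tray.
- red_mark: Red mark: a band 14 wide (along the dispenser's x) across the top of the grey scale rail, which is 20 wide, 44 high and juts 165 forward from the front face at y = -152 to -132. Origin at the band's centre, 45 above the table; axes as the dispenser's. It does not move; 55 to 100 in front of where the needle is when the tray is shut.
- dish: Bystander: small round steel dish, 68 across, 30 high, loose on the table in front of the selector side. Origin under its centre, as for all bystanders.
- vial: Bystander: small amber jar with a white cap, 32 across, 45 high, loose on top of the dispenser, between knob and magazine.
- wash_a: Bystander: clear wash bottle with a blue cap, 72 across, 213 high with its nozzle, on the left.
- wash_b: Bystander: like wash_a, farther left.
- flask: Bystander: white bottle, 72 across, 160 high, on the left at the far side.
- carton: Bystander: white and blue carton, 120 x 90 x 70 high, on the right.
- beaker: Bystander: steel beaker with forceps in it, 68 across, 110 high (forceps to 172), on the right at the far side.

How it is judged (in metres and radians):
On the way, in this order (a step that is already met when the one before it is completed fails the run):
1. the selector's pointer aims at the green dot while the tray is shut (horizontal distance between selector_aim and dot_green below 0.01 m and value of joint tray below 0.01 m), for 0.2 s.
2. the robot's fingers hold the tray with its needle over the red mark (x of tray_needle in the frame of red_mark between -0.008 and 0.008 m and horizontal distance between selector_aim and dot_green below 0.01 m and contact force between the fingers and tray above 1.5 N), for 0.3 s.
At the end, for the whole second after the job is handed in: The needle is within 8 mm of the middle of the red mark, held there steadily (under 10 mm/s) by the robot's fingers (contact over 1.5 N), and the pointer aims at the green dot within 10 mm at the dots' circle (0.23 rad) (all of step 2 and velocity of joint tray between -0.01 and 0.01 m/s); the arm keeps its last pose, push and grip.
It fails at once if the tray is pulled out (over 20 mm) while the selector is not on green (value of joint tray above 0.02 m and horizontal distance between selector_aim and dot_green above 0.013 m).
It fails at once if a bystander is shifted by over 30 mm or tipped (distance of any of dish, vial, wash_a, wash_b, flask, carton, beaker from where it was at the start of the episode above 0.03 m or angle between any of dish, vial, wash_a, wash_b, flask, carton, beaker's own z axis and vertical above 0.5 rad).
It also fails if it takes over 48 s, if anything falls off the work surface, if the arm or the gripper's body presses on something with over 40 N, if the wrist force passes 120 N, or if a joint passes its speed limit or range.

## Robot

A 7-joint arm with a two-finger parallel gripper is mounted at the origin on the work surface. World frame = base frame: x ahead of the robot, y to its left, z up, the work surface at z = 0. Lengths are in mm, angles in rad, forces in N, time in s.
With the tool pointing down it reaches from about 400 to 850 mm from the base axis. Payload 4.4 kg.
Tool frame: the origin (TCP) lies on the centre line of the jaws, within the pads' length; the fingertips stand 19 mm ahead of it and the grasp point (between the pads) is the TCP; z points along the fingers, y is the direction in which the jaws open and shut (so a half turn about z gives the same grasp; the last joint's range is limited). The gripper opens to 94 mm and grips with 3 to 60 N. Pads are 16 mm wide; open, the fingers measure 119 mm over their backs; the gripper's body (75 mm by 177 mm) begins 78 mm behind the grasp point.
Start: joints at [-0.066, 0.628, 0.038, 1.517, -0.027, 0.996, -0.02], TCP at [650.014, 0.027, 224.478] pointing down, gripper open.
Joint ranges: [-3.06, 3.06], [-0.37, 2.12], [-1.25, 1.32], [0.18, 2.47], [-1.1, 4.24], [0.23, 1.98], [-2.94, 2.94]. Speed limits (rad/s): [2.57, 2.57, 3.14, 3.14, 3.14, 3.14, 3.14].

## Interface

Orientations are given as a 3x3 rotation matrix whose columns are the frame's x, y, z axes.
In Python, from plant import * gives the robot as it stands. The module is installed in compiled form; this text tells all that it offers.
- The arm moves only by the tool play_rows, never from a script. Its argument "deltas" is a list of rows, each a list of 3 entries, a list of its own where there are three numbers: the finger opening in mm, from 0 to 94, then the shift along the tool's x, y, z in units of 25 mm (1.0 is 25 mm), then the turn, a rotation vector about the tool's x, y, z in units of 10 degrees (1.0 is 10 degrees). In form: [[grip, [dx, dy, dz], [wx, wy, wz]], ...]. A call has 1 to 8 rows; each row is the pose to reach, as a shift and turn from the pose commanded when the call began, along the tool's axes at that moment; what a row does not reach only later rows make up. A row lasts 1/8 s, in which the tool goes at most 62.5 mm and 10.7 degrees, less where a joint would pass 70% of its speed; a pose out of reach is approached as far as the arm can. A call with a gripper value outside its range is refused whole. The fingers move at their own pace and stop on an object; "force" is the grip in N (left out, the last holds). Time passes only in rows, so rows that repeat a pose let the fingers close. It gives the time, the measured TCP pose, the force and the opening at its end, in the units of the state.
- get_obs(): the state, without advancing time (a new reading comes with each control period).
- read_camera(name): name is "scene" or "side" or "wrist"; returns a dict with "img" (384x512x3 uint8, red, green, blue), "K" (3x3 intrinsics, pixels), "view" (4x4, takes a point from world to camera coordinates). Camera axes: x right, y down, z forward; pixel columns grow to the right and rows downward; lengths in mm; the calibration is good to about 2 mm. A picture is of the moment at which its call begins. There is no depth.
- sign_off(): hands the job in, once; it reports no verdict.
The state is a dict: "time_s": time; "q": joint angles; "joint_vel": joint speeds; "joint_torque": joint torques, N m; "eef_pos": TCP position; "tool_rot": TCP orientation; "wrist_force": force on the tool from outside, world axes, zero at the start; "torque": the same for the moment, N m; "opening": finger opening in mm.
Only numpy, scipy, OpenCV 4.12 (cv2) and the standard library are available. Lean on these libraries where they do the work, as an engineer would, in place of code of your own. Each camera call takes 0.05 s, during which the arm holds its last target.

## Working session

There is one attempt and no reset: what is moved stays moved. The work goes in short steps, Python scripts to look and compute and a tool call to move; the robot and the scene stay as the last step left them, time stands still between calls to the robot, and variables do not carry over. Pictures are saved under pics/ and viewed, and the job is handed in when it is done.

Besides the shell and the picture viewer there is one more tool, called after "Request:" as a command line: name --argument value ..., lists and objects as JSON in quotes. play_rows: Moves the arm, as the interface text tells. Its arguments: {"type":"object","properties":{"deltas":{"type":"array"},"force":{"type":"number"}},"required":["deltas"]}

```bash
mkdir -p pics
python3 - <<'E'
from plant import *
import cv2,pickle
o=get_obs();print(o)
d={}
for n in ["scene","side","wrist"]:
    c=read_camera(n);d[n]=c
    cv2.imwrite(f"pics/{n}0.png",c["img"][:,:,::-1])
    print(n,c["K"],c["view"])
pickle.dump(d,open("c0.pkl","wb"))
E
```

```text
{'time_s': 0.0, 'q': array([-0.06579614,  0.6292935 ,  0.03842642,  1.51833457, -0.02694995,
        0.99629196, -0.02003287]), 'joint_vel': array([-3.17118152e-05, -6.20104823e-04,  1.98897710e-03, -1.40533508e-03,
       -2.08132357e-03,  1.64467819e-03,  1.69708308e-05]), 'joint_torque': array([ 1.05774864e-04, -5.49729431e+01,  1.14371493e+00, -1.86633307e+01,
       -5.21096285e-02,  2.37884105e-02,  1.36332897e-04]), 'eef_pos': array([6.49388777e+02, 2.17577995e-02, 2.23598613e+02]), 'tool_rot': array([[-3.87868423e-06,  9.99998364e-01, -1.80911155e-03],
       [ 9.99999999e-01,  3.78225453e-06, -5.33056563e-05],
       [-5.32987266e-05, -1.80911175e-03, -9.99998362e-01]]), 'wrist_force': array([ 0.58375111,  0.48860297, -0.08699239]), 'torque': array([-0.03221418,  0.05876784,  0.06803151]), 'opening': 94.02219013409292}
scene [[378.3999689    0.         255.94605793]
 [  0.         378.3999689  187.92656641]
 [  0.           0.           1.        ]] [[-8.23305762e-01  5.67561305e-01 -6.46434021e-03  4.58724318e+02]
 [ 4.72217397e-01  6.78591779e-01 -5.62604592e-01 -2.2089078
[... 244 characters left out ...]
    0.           1.        ]] [[ 9.66769869e-01 -2.55584993e-01 -5.68614340e-03 -5.23296206e+02]
 [-1.82509482e-01 -6.74439856e-01 -7.15416780e-01  2.08250852e+02]
 [ 1.79014831e-01  6.92681162e-01 -6.98674816e-01  1.48174855e+03]
 [ 0.00000000e+00  0.00000000e+00  0.00000000e+00  1.00000000e+00]]
wrist [[298.82731904   0.         252.91487969]
 [  0.         298.82731904 188.97707979]
 [  0.           0.           1.        ]] [[ 9.99997723e-01  7.55057512e-04 -1.99582776e-03 -6.49441211e+02]
 [ 1.24799157e-03 -9.65610201e-01  2.59991118e-01 -2.92377067e+01]
 [-1.73088340e-03 -2.59993017e-01 -9.65608945e-01  3.93344405e+02]
 [ 0.00000000e+00  0.00000000e+00  0.00000000e+00  1.00000000e+00]]
```

View pics/scene0.png

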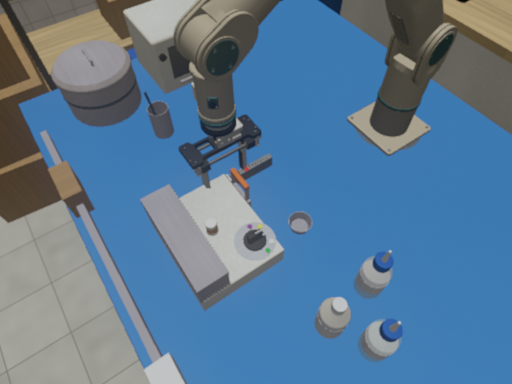

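View pics/side0.png

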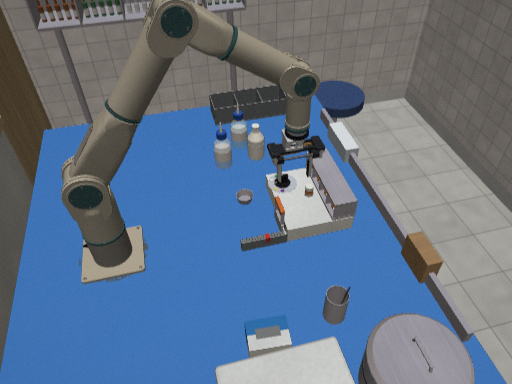

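View pics/wrist0.png

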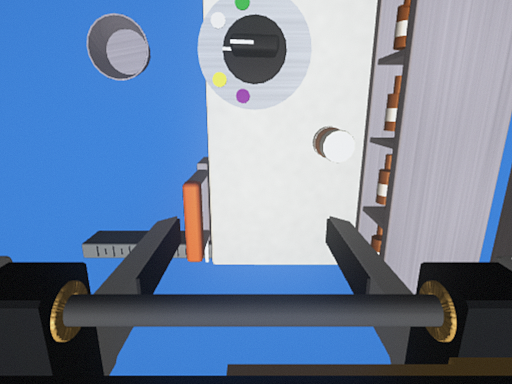

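The wrist picture shows the knob near (255,48) with its pointer to the front. The dots are green (242,3), white (217,20), yellow (219,79) and purple (242,96). The handle runs along (193,180–260), and the needle and rail are near (205,250). The red mark is hidden here, but the side view shows it at about (268,238).

```bash
cat > h.py <<'E'
import numpy as np,cv2
def ray(c,u,v,z):
    R=c["view"][:3,:3];t=c["view"][:3,3];C=-R.T@t
    d=R.T@np.linalg.inv(c["K"])@np.array([u,v,1.]);return C+d*(z-C[2])/d[2]
def proj(c,p):
    q=c["K"]@(c["view"][:3,:3]@np.asarray(p)+c["view"][:3,3]);return q[:2]/q[2]
def blobs(c,lo,hi,amin=10):
    h=cv2.cvtColor(c["img"],cv2.COLOR_RGB2HSV);m=cv2.inRange(h,np.array(lo),np.array(hi))
    n,l,s,ce=cv2.connectedComponentsWithStats(m)
    return [(ce[i].round(1),s[i].tolist()) for i in range(1,n) if s[i][4]>=amin],m
E
python3 - <<'E'
import pickle;from h import *
d=pickle.load(open("c0.pkl","rb"))
w=d["wrist"]
for nm,lo,hi,z in [("green",(50,120,60),(75,255,255),66),("yellow",(22,120,120),(35,255,255),66),("purple",(135,100,60),(160,255,255),66),("orange",(5,170,120),(16,255,255),115),("red",(0,180,100),(4,255,255),45)]:
    for cn in d:
        for ce,s in blobs(d[cn],lo,hi,6)[0]: print(nm,cn,ce,s,ray(d[cn],*ce,z).round(1))
# front edge of top
h=cv2.cvtColor(w["img"],cv2.COLOR_RGB2HSV);blue=cv2.inRange(h,(95,120,80),(120,255,255))
P=[]
for v in range(112,155,4):
    r=blue[v,:300]; u=np.where(r>0)[0]; u=u[u<300].max()+.5; P.append(ray(w,u,v,65)[:2])
P=np.array(P);f=np.polyfit(P[:,1],P[:,0],1);print("front edge x=a*y+b",f,P[0],P[-1])
b,m=blobs(w,(5,170,120),(16,255,255),100)
print(cv2.minAreaRect(cv2.findNonZero(m)))
big=cv2.resize(w["img"][0:270,180:380],None,fx=3,fy=2.2*1);cv2.imwrite("pics/wz.png",cv2.resize(w["img"][0:130,180:330],None,fx=5,fy=4.5)[:600,:,::-1])
s=d["side"]["img"][170:260,230:360];cv2.imwrite("pics/sz.png",cv2.resize(s,None,fx=6,fy=6,interpolation=cv2.INTER_CUBIC)[:,:,::-1])
E
```

```text
green scene [267.3 249.9] [266, 249, 4, 3, 9] [639.6 172.4  66. ]
green wrist [241.8   3.8] [235, 0, 14, 10, 112] [638.9 170.7  66. ]
yellow scene [259.5 226. ] [258, 225, 4, 3, 8] [616.1 103.1  66. ]
yellow side [275.  188.5] [274, 188, 3, 2, 6] [614.6 104.3  66. ]
yellow wrist [219.1  79. ] [213, 73, 13, 13, 139] [615.4 103.3  66. ]
purple scene [249.3 226. ] [248, 225, 3, 3, 7] [638.7  87.4  66. ]
purple wrist [242.5  95.7] [237, 89, 13, 14, 139] [638.8  87.2  66. ]
orange side [279.3 204.5] [275, 197, 10, 16, 64] [592.1 -27.4 115. ]
orange wrist [407.2   7.2] [404, 0, 7, 16, 45] [774.  153.5 115. ]
orange wrist [404.8  18. ] [403, 17, 4, 3, 8] [773.1 145.7 115. ]
orange wrist [403.6  37.4] [402, 36, 4, 4, 13] [774.  131.3 115. ]
orange wrist [185.5 219.3] [184, 196, 5, 43, 61] [584.5 -28.9 115. ]
orange wrist [190.2 253.5] [187, 240, 15, 21, 59] [587.1 -65.2 115. ]
red side [267.2 236.2] [266, 234, 4, 5, 17] [528.7 -99.1  45. ]
front edge x=a*y+b [6.79333598e-03 6.00429489e+02] [601.20023546  70.98735827] [600.62358561  29.25368944]
((291.815673828125, 128.9815673828125), (200.7626190185547, 286.7815246582031), 7.549422264099121)
```

View pics/wz.png

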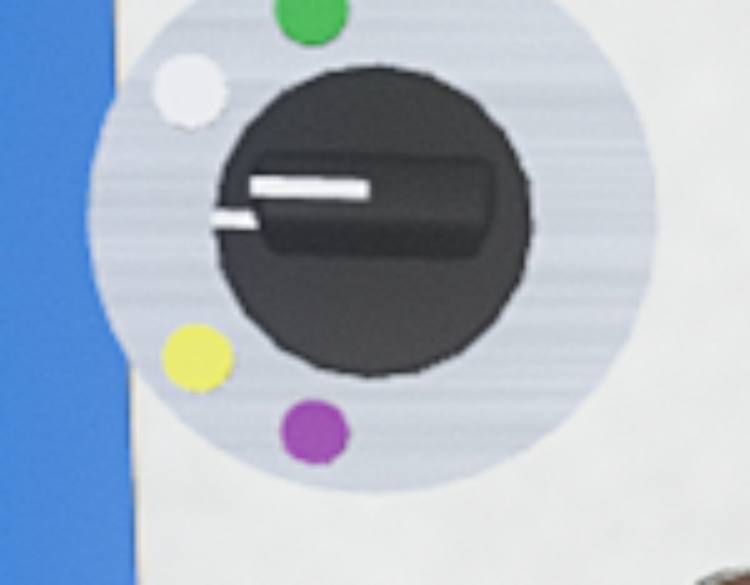

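View pics/sz.png

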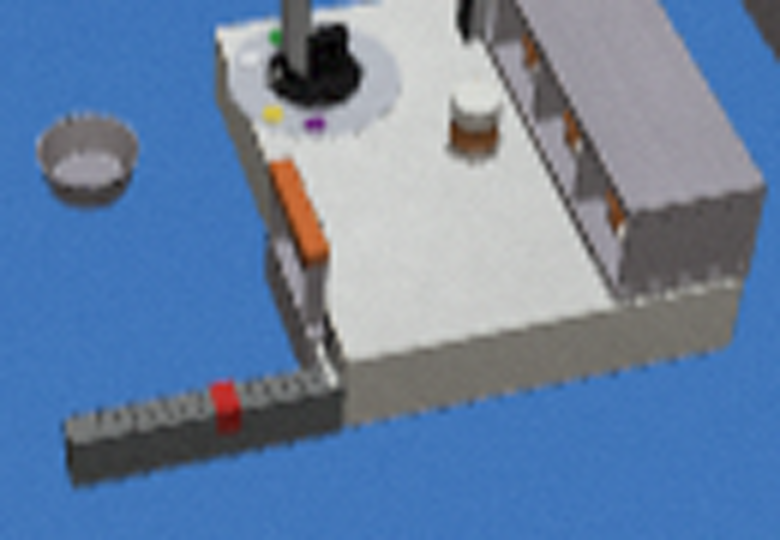

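The three dots and the front edge agree: the knob axis is at (650.5, 129.8), yaw is about 0 and the front face is at x≈600.5. The handle should be at (592.5, -30) and the red mark at x≈529. Green is at +1.3, clockwise. I'll turn the tool -90° and go above the knob.

Request:
play_rows --deltas '[[94,[0.6,0,0],[0,0,-1]],[80,[1.3,0,0],[0,0,-2]],[60,[2.0,0,0],[0,0,-3]],[45,[2.7,0,0],[0,0,-4]],[45,[3.4,0.02,0],[0,0,-5]],[45,[4.1,0.03,0.5],[0,0,-6]],[45,[4.7,0.04,1],[0,0,-7]],[45,[5.2,0.04,1.5],[0,0,-8]]]' --force 30

```text
time_s: 1.15
eef_pos: [650.7, 130.7, 186.3]
tool_rot: [[-0.986, 0.168, -0.001], [0.168, 0.986, 0.0], [0.001, -0.0, -1.0]]
wrist_force: [-0.1, 0.2, -0.7]
opening: 44.7
```

Request:
play_rows --deltas '[[45,[0,0,0.3],[0,0,-1]],[45,[0,0,0.6],[0,0,-1]],[45,[0,0,0.6],[0,0,-1]]]'

```text
time_s: 1.52
eef_pos: [650.6, 129.4, 171.1]
tool_rot: [[-1.0, 0.003, -0.002], [0.003, 1.0, -0.001], [0.002, -0.001, -1.0]]
wrist_force: [0.2, -0.1, 0.5]
opening: 45.2
```

Run:
```python
from plant import *
from h import *
o=get_obs();print(o["time_s"],o["q"].round(3),o["eef_pos"],o["tool_rot"].round(4),o["opening"],o["wrist_force"])
c=read_camera("wrist");im=c["img"].copy()
for p in [(650.5,129.8,105),(638.7,172.2,66),(629.5,129.8,105),(671.5,129.8,105)]:
    u=proj(c,p);print(u);cv2.circle(im,tuple(int(round(x)) for x in u),3,(255,0,0),1)
cv2.imwrite("pics/w1.png",im[:,:,::-1])
```

```text
1.525 [-0.028  0.727 -0.37   1.521  0.3    0.952  1.079] [650.59427341 129.39736639 171.14116941] [[-1.0e+00  3.4e-03 -1.5e-03]
 [ 3.5e-03  1.0e+00 -6.0e-04]
 [ 1.5e-03 -6.0e-04 -1.0e+00]] 45.175707032566834 [ 0.23357932 -0.11447673  0.52027216]
[254.68673878 205.35040318]
[300.51765729 179.80921273]
[254.65603404 179.92266919]
[254.71608543 229.65345076]
```

View pics/w1.png

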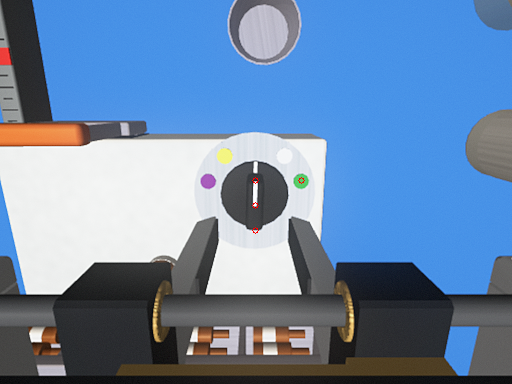

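The overlaid points land on the knob's bar (255,180–230) and on the green dot (300,180), so the knob position holds. The red mark shows at (5,57). Now I'll lower onto the bar and grip.

Request:
play_rows --deltas '[[45,[0,0.02,1],[0,0,0]],[45,[0,0.02,2],[0,0,0]],[45,[0,0.02,2.7],[0,0,0]],[45,[0,0.02,3.05],[0,0,0]],[20,[0,0.02,3.05],[0,0,0]],[0,[0,0.02,3.05],[0,0,0]],[0,[0,0.02,3.05],[0,0,0]],[0,[0,0.02,3.05],[0,0,0]]]' --force 20

```text
time_s: 2.58
eef_pos: [651.4, 130.5, 96.5]
tool_rot: [[-1.0, 0.0, 0.001], [0.0, 1.0, 0.0], [-0.001, 0.0, -1.0]]
wrist_force: [-0.3, -0.9, 2.9]
opening: 13.9
```

Request:
play_rows --deltas '[[0,[0,0,0],[0,0,0.9]],[0,[0,0,0],[0,0,1.9]],[0,[0,0,0],[0,0,2.9]],[0,[0,0,0],[0,0,3.9]],[0,[0,0,0],[0,0,4.9]],[0,[0,0,0],[0,0,5.9]],[0,[0,0,0],[0,0,6.8]],[0,[0,0,0],[0,0,7.5]]]'

```text
time_s: 3.58
eef_pos: [650.8, 129.7, 96.5]
tool_rot: [[-0.254, 0.967, -0.0], [0.967, 0.254, -0.001], [-0.001, -0.001, -1.0]]
wrist_force: [-1.5, -2.1, 3.6]
opening: 13.6
```

Request:
play_rows --deltas '[[0,[0,0,0],[0,0,0]],[0,[0,0,0],[0,0,0]],[0,[0,0,0],[0,0,0]]]'

```text
time_s: 3.95
eef_pos: [650.8, 129.7, 96.4]
tool_rot: [[-0.261, 0.965, -0.0], [0.965, 0.261, -0.001], [-0.001, -0.001, -1.0]]
wrist_force: [-2.5, -2.0, 5.8]
opening: 13.8
```

Run:
```python
from plant import *
from h import *
o=get_obs();print(o["q"].round(3))
import math
print(math.atan2(o["tool_rot"][1,0],-o["tool_rot"][0,0]))
c=read_camera("wrist")
cv2.imwrite("pics/w2.png",c["img"][:,:,::-1])
```

```text
[-0.249  0.793  0.016  1.583 -0.015  0.766  0.038]
1.3066971246346812
```

View pics/w2.png

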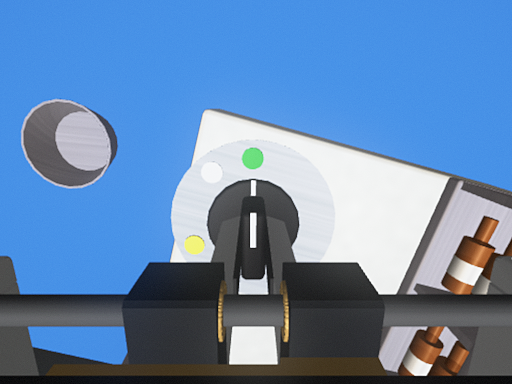

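The pointer line (253,185–245) aims at the green dot (253,158). Releasing and lifting.

Request:
play_rows --deltas '[[30,[0,0,0],[0,0,0]],[40,[0,0,0],[0,0,0]],[40,[0,0,0],[0,0,0]],[40,[0,0,-0.8],[0,0,0]],[40,[0,0,-2],[0,0,0]],[40,[0,0,-3.2],[0,0,0.5]],[40,[0,0,-3.2],[0,0,1.5]],[40,[0,0,-3.2],[0,0,1.5]]]'

```text
time_s: 5.0
eef_pos: [651.5, 130.9, 177.4]
tool_rot: [[-0.002, 1.0, 0.002], [1.0, 0.002, 0.0], [0.0, 0.002, -1.0]]
wrist_force: [0.5, -0.4, 0.1]
opening: 40.1
```

Run:
```python
from plant import *
from h import *
o=get_obs();print(o["q"].round(3),o["eef_pos"],o["tool_rot"].round(3))
c=read_camera("wrist")
cv2.imwrite("pics/w3.png",c["img"][:,:,::-1])
```

```text
[-0.295  0.699  0.095  1.525 -0.076  0.919 -0.174] [651.508342   130.89382678 177.39541103] [[-0.002  1.     0.002]
 [ 1.     0.002  0.   ]
 [ 0.     0.002 -1.   ]]
```

View pics/w3.png

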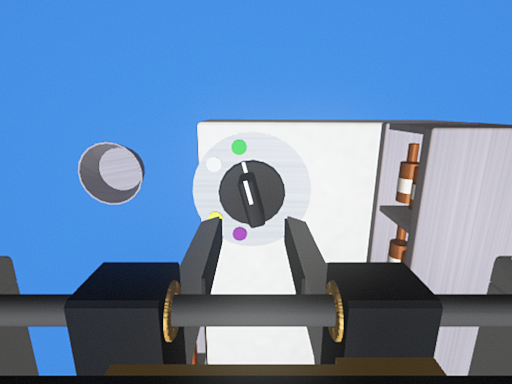

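The selector rests on green: pointer (245,165) towards the dot (239,147). Next I'll move right to look at the handle, needle and red mark.

Request:
play_rows --deltas '[[60,[-1,0,-1.5],[0,0,0]],[60,[-3,-0.6,-2],[0,0,0]],[60,[-5,-1.2,-2],[0,0,0]],[60,[-7,-1.8,-2],[0,0,0]],[60,[-9,-2.4,-2],[0,0,0]],[60,[-11,-3,-2],[0,0,0]],[60,[-12.4,-3.6,-2],[0,0,0]],[60,[-12.4,-3.6,-2],[0,0,0]]]'

```text
time_s: 6.05
eef_pos: [559.1, -183.7, 225.8]
tool_rot: [[0.004, 1.0, -0.001], [1.0, -0.004, -0.002], [-0.002, -0.001, -1.0]]
wrist_force: [-0.1, 0.4, -0.2]
opening: 59.8
```

Run:
```python
from plant import *
from h import *
import pickle
o=get_obs();print(o["eef_pos"],o["tool_rot"].round(3))
d={}
for n in ["wrist","scene","side"]:
    c=d[n]=read_camera(n)
    cv2.imwrite(f"pics/{n}4.png",c["img"][:,:,::-1])
    for nm,lo,hi,z in [("green",(50,120,60),(75,255,255),66),("orange",(5,170,120),(16,255,255),123),("red",(0,180,100),(4,255,255),45)]:
        for ce,s in blobs(c,lo,hi,8)[0]: print(nm,n,ce,s,ray(c,*ce,z).round(1))
pickle.dump(d,open("c4.pkl","wb"))
```

```text
[ 559.05667942 -183.70478806  225.81664576] [[ 0.004  1.    -0.001]
 [ 1.    -0.004 -0.002]
 [-0.002 -0.001 -1.   ]]
orange wrist [303.    7.5] [303, 0, 1, 16, 16] [599.3 -32.6 123. ]
orange wrist [501.   48.6] [493, 31, 16, 33, 223] [761.7 -62.9 123. ]
orange wrist [510.2  81.9] [509, 77, 3, 10, 20] [774.9 -88.6 123. ]
orange wrist [491.9  83.8] [488, 79, 9, 10, 54] [759.9 -90.  123. ]
orange wrist [499.4  83.3] [497, 79, 5, 10, 27] [766.1 -89.6 123. ]
green scene [267.3 249.9] [266, 249, 4, 3, 9] [639.6 172.4  66. ]
orange side [280.7 207.8] [278, 203, 7, 10, 37] [589.9 -51.4 123. ]
red side [267.2 236.3] [266, 234, 4, 5, 16] [528.6 -99.5  45. ]
```

View pics/wrist4.png

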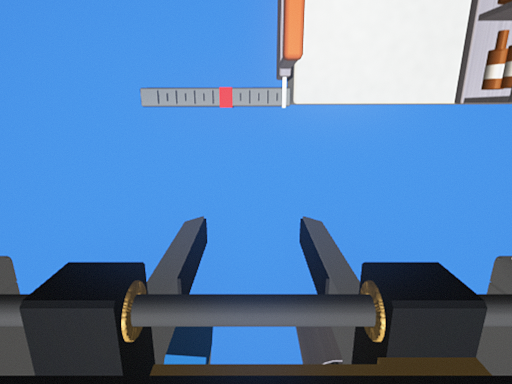

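Run:
```python
from h import *
import pickle
c=pickle.load(open("c4.pkl","rb"))["wrist"]
im=c["img"].astype(int)
for nm,m in [("red",(im[...,0]>170)&(im[...,1]<110)&(im[...,2]<120)),("white",(im.min(2)>215))]:
    m=m.copy(); m[:84]=0;m[112:]=0;m[:,:120]=0;m[:,292:]=0
    v,u=np.nonzero(m);print(nm,u.min(),u.max(),v.min(),v.max(),u.mean(),v.mean(),len(u),ray(c,u.mean()+.0,v.mean(),45 if nm=="red" else 48))
o=(im[...,0]>180)&(im[...,1]<140)&(im[...,2]<80);o[:,320:]=0
for v in range(0,66,8):
    u=np.where(o[v])[0]; 
    if len(u):print(v,u.min(),u.max(),ray(c,u.max()+.5,v,123).round(1),ray(c,u.min()-.5,v,123).round(1))
```

```text
red 219 232 88 106 225.5 97.0 230 [529.37050929 -97.24948807  45.        ]
white 282 285 84 107 283.5 95.25531914893617 94 [592.72296245 -95.73225648  48.        ]
0 303 303 [599.5 -27.3 123. ] [598.7 -27.3 123. ]
8 286 303 [599.7 -32.9 123. ] [585.5 -32.9 123. ]
16 303 303 [600.  -38.6 123. ] [599.2 -38.6 123. ]
24 285 302 [599.4 -44.3 123. ] [585.  -44.2 123. ]
32 285 302 [599.6 -50.1 123. ] [585.2 -50.  123. ]
40 302 302 [599.9 -56.  123. ] [599.1 -56.  123. ]
56 300 300 [598.7 -67.9 123. ] [597.9 -67.9 123. ]
```

Needle x is 592.7 and red mark x is 529.4, so the pull is 63.3 mm. The handle centre is at about (592.6, -30). Next I'll go over it and down.

Request:
play_rows --deltas '[[60,[2,0.4,0],[0,0,0]],[60,[4,0.9,0.5],[0,0,0]],[60,[5.8,1.34,1],[0,0,0]],[60,[6.15,1.34,1.5],[0,0,0]],[60,[6.15,1.34,2],[0,0,0]],[60,[6.15,1.34,3],[0,0,0]],[60,[6.15,1.34,4],[0,0,0]],[60,[6.15,1.34,4.4],[0,0,0]]]'

```text
time_s: 7.2
eef_pos: [593.3, -27.6, 114.2]
tool_rot: [[0.002, 1.0, -0.003], [1.0, -0.002, -0.001], [-0.001, -0.003, -1.0]]
wrist_force: [0.1, 0.4, -0.7]
opening: 59.8
```

Request:
play_rows --deltas '[[40,[0,0,0],[0,0,0]],[25,[0,0,0],[0,0,0]],[10,[0,0,0],[0,0,0]],[0,[0,0,0],[0,0,0]],[0,[0,0,0],[0,0,0]]]' --force 30

```text
time_s: 7.82
eef_pos: [592.3, -25.7, 115.8]
tool_rot: [[0.0, 1.0, -0.004], [1.0, -0.0, 0.0], [0.0, -0.004, -1.0]]
wrist_force: [-5.9, -0.3, 5.4]
opening: 15.5
```

Run:
```python
from plant import *
from h import *
o=get_obs();print(o["time_s"],o["eef_pos"],o["tool_rot"].round(3),o["opening"],o["wrist_force"])
c=read_camera("wrist");cv2.imwrite("pics/w5.png",c["img"][:,:,::-1])
```

```text
7.825 [592.28461671 -25.68496844 115.82908142] [[ 0.     1.    -0.004]
 [ 1.    -0.     0.   ]
 [ 0.    -0.004 -1.   ]] 15.506885842326387 [-5.88017466 -0.26814578  5.42760602]
```

View pics/w5.png

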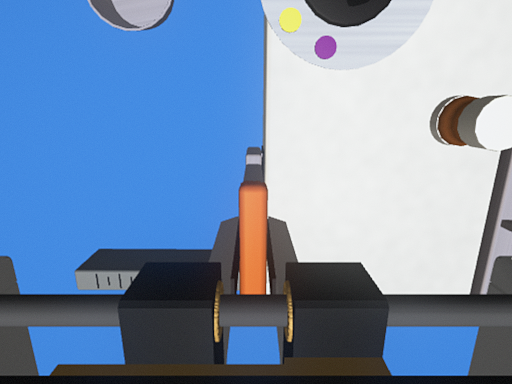

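The handle is gripped at 15.5 mm opening, and the needle still reads shut. Pulling.

Request:
play_rows --deltas '[[0,[0,-0.3,0],[0,0,0]],[0,[0,-0.7,0],[0,0,0]],[0,[0,-1.1,0],[0,0,0]],[0,[0,-1.5,0],[0,0,0]],[0,[0,-1.9,0],[0,0,0]],[0,[0,-2.2,0],[0,0,0]],[0,[0,-2.45,0],[0,0,0]],[0,[0,-2.55,0],[0,0,0]]]' --force 40

```text
time_s: 8.88
eef_pos: [531.5, -25.6, 115.9]
tool_rot: [[-0.0, 1.0, 0.003], [1.0, 0.0, 0.0], [0.0, 0.003, -1.0]]
wrist_force: [6.1, -0.5, -7.0]
opening: 15.3
```

Request:
play_rows --deltas '[[0,[0,0,0],[0,0,0]],[0,[0,0,0],[0,0,0]],[0,[0,0,0],[0,0,0]],[0,[0,0,0],[0,0,0]]]'

```text
time_s: 9.38
eef_pos: [531.5, -25.6, 115.8]
tool_rot: [[-0.0, 1.0, 0.002], [1.0, 0.0, 0.0], [0.0, 0.002, -1.0]]
wrist_force: [5.3, -0.5, -6.1]
opening: 15.8
```

Run:
```python
from plant import *
from h import *
o=get_obs();print(o["time_s"],o["eef_pos"],o["opening"],o["wrist_force"])
for n in ["wrist","side","scene"]:
    c=read_camera(n);cv2.imwrite(f"pics/{n}6.png",c["img"][:,:,::-1])
    if n=="side":
        cv2.imwrite("pics/sz6.png",cv2.resize(c["img"][165:260,220:350],None,fx=6,fy=6,interpolation=cv2.INTER_CUBIC)[:,:,::-1])
        print(proj(c,(529.4,-97,45)),(proj(c,(529.4,-97,48))-[220,165])*6)
    if n=="scene": cv2.imwrite("pics/cz6.png",cv2.resize(c["img"][130:270,180:310],None,fx=4,fy=4,interpolation=cv2.INTER_CUBIC)[:,:,::-1])
```

```text
9.375 [531.49885926 -25.58754186 115.8309097 ] 15.774281727658963 [ 5.32086809 -0.47105078 -6.07994655]
[267.23629956 235.70968777] [283.42029205 420.91079518]
```

View pics/sz6.png

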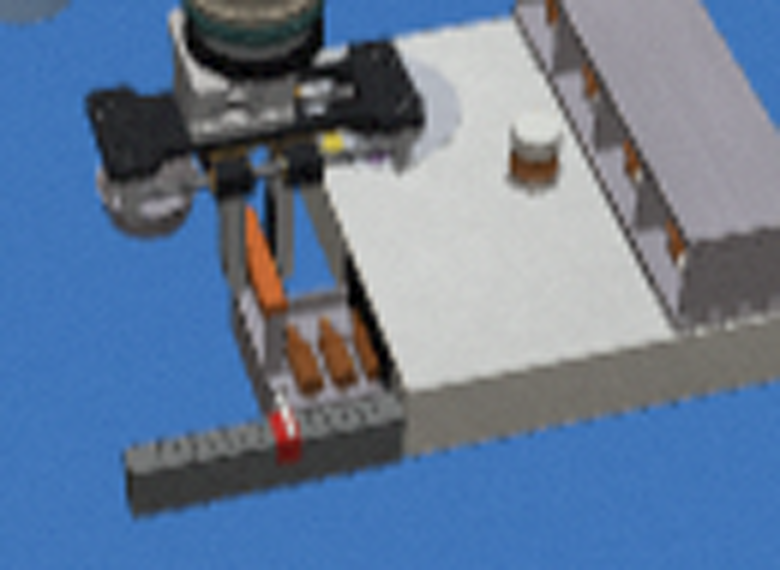

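View pics/cz6.png

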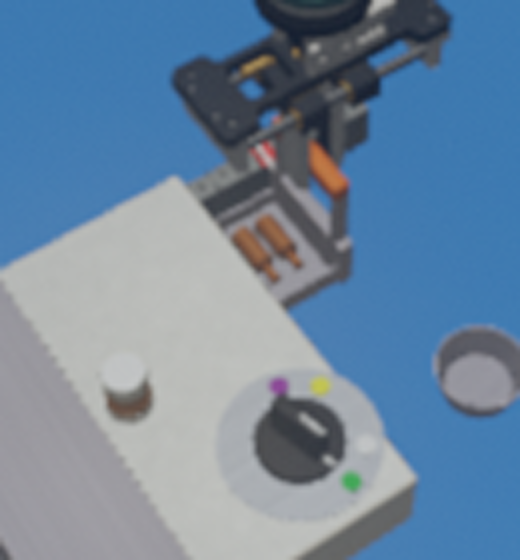

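View pics/wrist6.png

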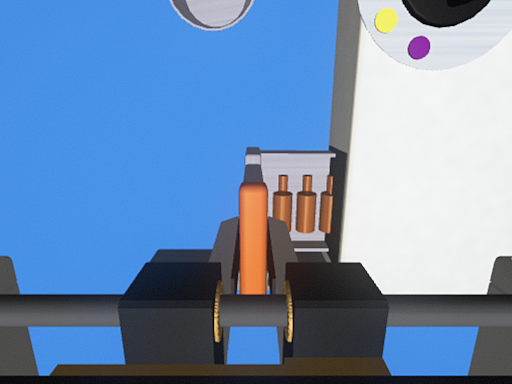

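The needle lies on the red band (crop 288,410), and the pointer mark (330,460) aims at green (350,481). The measured travel is about 60.8 mm, so I'll nudge 2.5 mm more to centre it.

Request:
play_rows --deltas '[[0,[0,-0.05,0],[0,0,0]],[0,[0,-0.1,0],[0,0,0]],[0,[0,-0.1,0],[0,0,0]],[0,[0,-0.1,0],[0,0,0]],[0,[0,-0.1,0],[0,0,0]]]'

```text
time_s: 10.15
eef_pos: [529.2, -25.6, 115.8]
tool_rot: [[-0.0, 1.0, 0.003], [1.0, 0.0, 0.0], [0.0, 0.003, -1.0]]
wrist_force: [7.2, 0.3, -5.6]
opening: 15.7
```

Run:
```python
from plant import *
from h import *
for i in range(3):
    c=read_camera("side");o=get_obs();print(o["time_s"],o["eef_pos"].round(1),o["opening"],o["wrist_force"].round(1))
cv2.imwrite("pics/sz7.png",cv2.resize(c["img"][215:250,250:300],None,fx=14,fy=14,interpolation=cv2.INTER_CUBIC)[:,:,::-1])
for x in (522.4,529.4,536.4): print([((proj(c,(x,y,z))-[250,215]+.5)*14).round() for y,z in((-107,44),(-87,44),(-97,48))])
```

```text
10.2 [529.2 -25.6 115.8] 15.609637015570987 [ 6.4  0.2 -7. ]
10.25 [529.2 -25.6 115.9] 15.784401905410048 [ 5.4 -1.  -6.5]
10.3 [529.2 -25.6 115.8] 15.66865299730106 [ 5.5  0.5 -5.9]
[array([232., 335.]), array([211., 275.]), array([221., 295.])]
[array([259., 330.]), array([238., 270.]), array([248., 289.])]
[array([286., 324.]), array([265., 264.]), array([275., 284.])]
```

View pics/sz7.png

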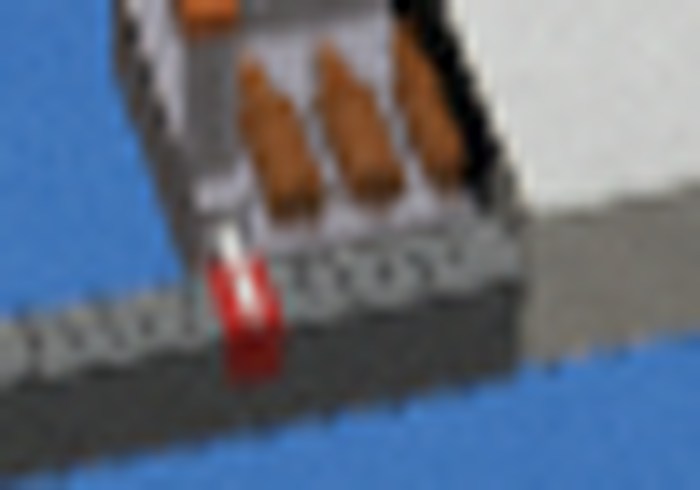

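The white needle (245,285) sits in the middle of the red band, which spans about 215–280. The tray is steady, so I'm handing in.

Run:
```python
from plant import *
print(sign_off())
```

```text
the job is handed in; nothing more can be done
None
```

The selector is on green and the tray is held at the red mark. I turned the knob from front to green (about +1.3 rad) with the tray shut, released it, then pulled the orange handle out about 63 mm. I handed in at 10.3 s, still gripping the handle; no verdict was reported.

- **Needle:** in the last side view it sits in the middle of the red band. Tool travel puts it within about 1 mm of centre; the first pull came up 2.5 mm short, so I nudged it.
- **Hold:** the tool was steady to 0.1 mm. The fingers are closed on the bar at 15.7 mm with 40 N set, and the wrist feels the spring's 5–7 N.
- **Selector:** in the scene view after the pull, before the 2.5 mm nudge, the pointer still aims at green.
- **Bystanders:** I saw no sign of contact with any of them. I did not measure their final positions.

No check failed or disagreed.

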